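# Bring the swing boom of the die press to rest over the die

### The arm

A 6-joint arm with a two-finger parallel gripper is mounted at the origin on the work surface. World frame = base frame: x ahead of the robot, y to its left, z up, the work surface at z = 0. Lengths are in m, angles in rad, forces in N, time in s.
With the tool pointing down it reaches from about 0.35 to 0.775 m from the base axis. Payload 7.3 kg.
Tool frame: the origin (TCP) lies on the front face of the gripper's body, between the roots of the fingers; the fingertips stand ahead of it and the grasp point (between the pads) lies 47 mm ahead of it (finger_overhang is the z of the fingertips in the tool frame, in m); z points along the fingers, y is the line along which they close (so a half turn about z gives the same grasp; the last joint's range is limited). The gripper opens to 92 mm and grips with 3 to 60 N. Pads are 19 mm wide; open, the fingers measure 130 mm over their backs; the gripper's body (75 mm by 190 mm) begins 47 mm behind the grasp point.
Start: joints at [-1.481, 0.342, 1.524, -0, 1.275, -0.146], TCP at [0.123, -0.51, 0.292] pointing down, gripper open.
Joint ranges: [-2.53, 2.53], [-0.77, 2.02], [0.04, 2.7], [-1, 4.14], [0.28, 2.66], [-3.11, 3.11]. Speed limits (rad/s): [2.57, 2.57, 3.14, 3.14, 3.14, 3.14].

### API

Orientations are given as [roll, pitch, yaw] about the fixed x, y, z axes, in that order (R = Rz(yaw) Ry(pitch) Rx(roll)).
In Python, from cell import * gives the robot as it stands. The module is installed in compiled form; this text tells all that it offers.
- The arm moves only by the tool arm_command, never from a script. Its argument "series" is a list of rows, each an object of numbers: "x", "y", "z": the shift along the tool's x, y, z in mm; "rx", "ry", "rz": the turn, a rotation vector about the tool's x, y, z in degrees. A call has 1 to 20 rows; each row is the pose to reach, as a shift and turn from the pose commanded when the call began, along the tool's axes at that moment; what a row does not reach only later rows make up. A row lasts 1/10 s, in which the tool goes at most 50 mm and 8.59 degrees, less where a joint would pass 70% of its speed; a pose out of reach is approached as far as the arm can. A call with a gripper value outside its range is refused whole. "hand" is the finger opening in mm, from 0 to 91.8, set as the call begins (left out, the last holds). The fingers move at their own pace and stop on an object; "squeeze" is the grip in N (left out, the last holds). Time passes only in rows, so rows that repeat a pose let the fingers close. It gives the time, the measured TCP pose, the force, the opening and the grip force at its end, in the units of the state.
- observe(): the state, without advancing time (a new reading comes with each control period).
- read_camera(name): name is "side" or "top" or "wrist"; returns a dict with "pixels" (480x640x3 uint8, blue, green, red), "K" (3x3 intrinsics, pixels), "k1" (the pictures are not rectified: a ray, as slopes to the right and down, at radius r is drawn at 1 + k1 r^2 times it, then the intrinsics apply), "rvec" (rotation vector, rad) and "tvec" (3), from world to camera coordinates, as OpenCV has them. Camera axes: x right, y down, z forward; pixel columns grow to the right and rows downward; lengths in m; the calibration is good to about 2 mm. A picture is of the moment at which its call begins. There is no depth.
- hand_in(): hands the job in; it is judged then, once.
Trained networks look in a picture, given as the dict that the camera call returned (one of the last four; its "shot" number tells which), for a name from the list of things; names that differ only in an ending like _2 or _b are one class to them, and where a whole thing is asked for, a point or a joint stands for the part that bears it (a point fixed in the world has none). Each returns a list of dicts, best first, with "confidence" (0 to 1); they miss things now and then, are a little off and sometimes report something else, mostly with a low value. They report only what shows in the picture. A call takes as long as a camera call.
- boxes_of(picture, query): "point" ([x, y, z] in m, in world coordinates, good to about 4 mm: the middle of the surface that is visible of it).
- trace(picture, query): "pixels" (480x640 bool, what is visible of it).
- mark_of(picture, query): "point" ([x, y, z] in m, in world coordinates, good to about 4 mm: a listed point, or the origin of a listed thing).
The state is a dict: "time": time; "qpos": joint angles; "qvel": joint speeds; "joint_efforts": joint torques, N m; "tool_pos": TCP position; "tool_rot": TCP orientation; "contact_force": force on the tool from outside, world axes, zero at the start; "torque": the same for the moment, N m; "opening": finger opening in m; "grip_force": force on a finger pad.
Only numpy, scipy, OpenCV 4.12 (cv2) and the standard library are available. Lean on these libraries where they do the work, as an engineer would, in place of code of your own. Each camera call takes 0.05 s, during which the arm holds its last target. There are 200 camera calls.

### The job

Swing the heavy boom of the die press round until its striking head stands over the heel cutting die, and bring it to rest there. Push and brake it gently and only by the two sprung bumper bars on its flanks, never by its casting, and do not let it swing faster than about 30 degrees a second or run into either end stop. Take your hand away, see that it stands still over the die on its own for a good five seconds, and leave the other things on the bench alone.

Things in the scene. Friction and masses are not known exactly. Their poses are not given: they have to be found in the camera images.
- press: Bench die press, fixed: grey bed 500 x 560 mm with a white cutting board (top 40 mm above the bench) and a steel column, radius 36 mm (cap 46 mm), 220 mm tall. Origin on the column axis at bench level, z up; the boom at joint value 0 points along its -x axis, to the robot. Two stop posts, 135 mm tall, stand 165 mm left and right of the column.
- boom (a joint): Boom angle about the column, rad; growing swings the free end to the press's -y side. Stops at -0.95 and 0.95; starts at rest at -0.75 to -0.5, the die lies at 0.2 to 0.55. Nominal inertia about the column 0.77 kg m2, true 0.7 to 1.4 times that. It coasts almost freely (drag 0.008 N m s/rad, friction 0.0012 N m), so let go with any speed it drifts on for long.
- head (a point): Centre of the round striking head (48 mm radius) under the boom, on the underside of the head, 280 mm from the column axis, 70 mm above the bench.
- die_centre (a point): Centre of the cutting die: a D-shaped upright steel band, about 60 x 64 mm, 24 mm high, lying fixed on the board; this point is at its top edge, 64 mm above the bench and 280 mm from the column axis, so the head passes 6 mm above it.
- nose (a point): Middle of the top of the boom's nose, 378 mm from the column axis. The boom is a green casting: 100 mm wide root by the column, 120 mm wide flat cover and nose to 393 mm from the column axis, top 155 mm above the bench; a steel head under it. The casting is not to be pushed.
- bar_back: Sprung bumper bar on the boom's +y flank; pushing it raises the angle. 150 mm long (205 to 355 mm from the column axis), 54 mm high (88 to 142 mm above the bench), black rubber face 88 mm from the boom's centre line. Slides 25 mm inwards on a 80 N/m spring, no preload, hardly damped: the boom bounces off a still obstacle. 0.15 kg. Origin on the column axis when not pressed in.
- bar_front: The same sprung bumper bar on the boom's -y flank (leading while the angle grows); pushing it lowers the angle or brakes that swing. Face 88 mm from the centre line on the -y side; same size, height, spring and origin.
- glue: Yellow glue bottle with a long cone spout, 68 mm in diameter, 170 mm tall, standing on the bench to the left; a bystander. Origin at the centre of its underside.
- shoe: Black half-finished boot, about 250 x 85 x 130 mm, standing on the bench to the right; a bystander. Origin at the centre of its underside.
- tin: Tin can, 80 mm in diameter, 90 mm tall, on the bench to the right and near the robot; a bystander. Origin at the centre of its underside.

How it is judged:
On the way:
1. the boom stands untouched and still with its head over the die for 4 s (horizontal distance between head and die_centre below 0.03 m and velocity of joint boom between -0.02 and 0.02 rad/s and contact force between each of the arm, the fingers and boom below 0.3 N), for 4 s.
At the end, for the whole second after the job is handed in: The head's centre is within 30 mm of the die's centre seen from above, the boom turns slower than 0.02 rad/s, and nothing of the robot touches it; this has lasted at least 4 s before the program ends and lasts through the second after (all of step 1).
It fails at once if the boom swings faster than 0.6 rad/s (velocity of joint boom above 0.6 rad/s or velocity of joint boom below -0.6 rad/s).
It fails at once if the boom runs into an end stop (beyond 0.92 rad either way) (value of joint boom above 0.92 rad or value of joint boom below -0.92 rad).
It fails at once if the casting is pushed or leant on with more than 4 N (contact force between any of the arm, the fingers and boom_c1 above 4 N or contact force between any of the arm, the fingers and boom_c2 above 4 N or contact force between any of the arm, the fingers and boom_c3 above 4 N).
It fails at once if a bumper bar is slammed with more than 15 N (contact force between any of the arm, the fingers and bar_back above 15 N or contact force between any of the arm, the fingers and bar_front above 15 N).
It fails at once if a bystander is moved more than 30 mm (distance of any of glue, shoe, tin from where it was at the start of the episode above 0.03 m).
It also fails if it takes over 45 s, if anything falls off the work surface, if the arm or the gripper's body presses on something with over 40 N, if the wrist force passes 120 N, or if a joint passes its speed limit or range.

## Working session

There is one attempt and no reset: what is moved stays moved. The work goes in short steps, Python scripts to look and compute and a tool call to move; the robot and the scene stay as the last step left them, time stands still between calls to the robot, and variables do not carry over. Pictures are saved under pics/ and viewed, at most 10 in all, crops included, and the job is handed in when it is done.

Besides the shell and the picture viewer there is one more tool, called after "Call:" by a JSON object that holds its "api" and its "payload", one argument or row to a line. arm_command: Moves the arm, as the interface text tells. Its arguments: {"type":"object","properties":{"series":{"type":"array"},"hand":{"type":"number"},"squeeze":{"type":"number"}},"required":["series"]}

```bash
mkdir -p pics; python3 - <<'E'
from cell import *
import cv2,numpy as np
s=observe();print({k:np.round(v,3).tolist() for k,v in s.items()})
for c in ["top","side"]:
    p=read_camera(c);cv2.imwrite(f"pics/{c}0.png",p["pixels"])
    print(c,np.round(p["K"],1).tolist(),p["k1"],np.round(p["rvec"],3),np.round(p["tvec"],3))
    for n in ["press","head","die_centre","nose","bar_back","bar_front","glue","shoe","tin"]:
        for d in mark_of(p,n)[:1]:print(n,np.round(d["point"],3),round(d["confidence"],2))
print(observe()["time"])
E
```

```text
{'time': 0.0, 'qpos': [-1.481, 0.343, 1.525, -0.0, 1.275, -0.146], 'qvel': [-0.001, -0.002, -0.003, 0.001, -0.001, -0.002], 'joint_efforts': [0.002, -43.124, -24.422, 0.072, 0.056, -0.0], 'tool_pos': [0.123, -0.51, 0.292], 'tool_rot': [-3.14, -0.0, 0.236], 'contact_force': [0.583, -0.492, -0.04], 'torque': [-0.014, -0.013, -0.004], 'grip_force': 0.0, 'opening': 0.092}
top [[452.8, 0.0, 320.2], [0.0, 452.8, 240.7], [0.0, 0.0, 1.0]] 0.016683309451831798 [ 2.075 -2.138  0.225] [0.006 0.596 1.449]
press [0.782 0.02  0.004] 0.83
die_centre [ 0.53  -0.108  0.062] 0.43
nose [0.48  0.244 0.154] 0.98
glue [0.577 0.522 0.005] 0.55
shoe [ 0.474 -0.549  0.002] 0.72
tin [ 0.36  -0.396  0.004] 0.86
side [[571.9, 0.0, 327.4], [0.0, 571.9, 236.6], [0.0, 0.0, 1.0]] 0.06504182298554205 [ 2.084  0.674 -0.349] [-0.464 -0.073  2.083]
press [0.782 0.017 0.003] 0.87
head [0.554 0.184 0.076] 0.67
die_centre [ 0.535 -0.109  0.065] 0.69
nose [0.483 0.24  0.156] 0.88
glue [0.58  0.516 0.002] 0.65
shoe [ 0.477 -0.55  -0.001] 0.8
tin [ 0.362 -0.396  0.002] 0.91
1.0
```

View pics/top0.png

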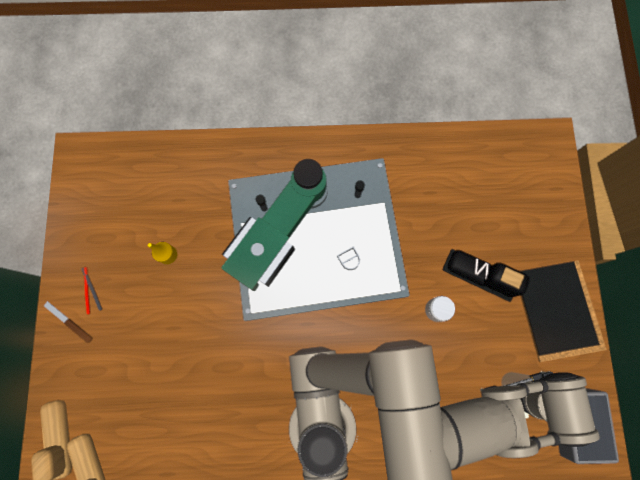

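View pics/side0.png

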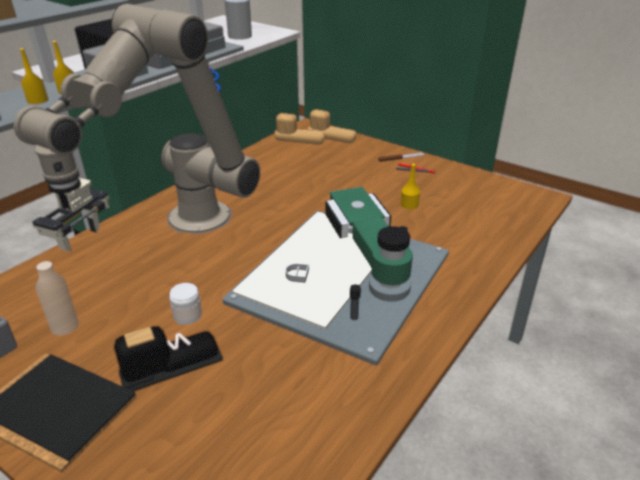

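The boom lies to the left at about -0.64 rad in world terms. The die is to the right at about +0.47. Both fit the given radii. Pixels in the top view: column (308,174), nose (240,270), die (348,259).

```bash
cat > h.py <<'E'
from cell import *
import cell,cv2,numpy as np
C=np.array([0.782,0.0185])
def plane(p,px,z):
    K=p["K"];D=np.array([p["k1"],0,0,0,0.]);R=cv2.Rodrigues(np.array(p["rvec"]))[0]
    u=cv2.undistortPoints(np.asarray(px,float).reshape(-1,1,2),K,D).reshape(-1,2)
    d=np.c_[u,np.ones(len(u))]@R; o=-R.T@np.array(p["tvec"]).ravel()
    return (o+d*((z-o[2])/d[:,2:]))[:,:2]
def look(cam="top"):
    "boom angle (world, + toward -y) from green casting and from nose mark"
    t=observe()["time"];p=read_camera(cam);h=cv2.cvtColor(p["pixels"],cv2.COLOR_BGR2HSV)
    m=cv2.inRange(h,(60,90,40),(90,255,255));ys,xs=np.nonzero(m)
    w=plane(p,np.c_[xs,ys],0.155)-C;r=np.hypot(*w.T);a=np.arctan2(-w[:,1],-w[:,0])
    k=(r>.13)&(r<.385)&(abs(a)<1.3)
    # line through the column: angle of the centre of area
    c=w[k].mean(0);a1=np.arctan2(-c[1],-c[0])
    n=mark_of(p,"nose");a2=None
    if n: q=np.array(n[0]["point"][:2])-C;a2=round(float(np.arctan2(-q[1],-q[0])),4)
    print(f"t={t:.3f} green={a1:.4f} n={k.sum()} nose={a2}");return t,a1,p
def hand(phi,r,off,side):
    "xy of tool: boom angle phi, radius r, off from the centre line, side +1 back -1 front"
    return C+r*np.array([-np.cos(phi),-np.sin(phi)])+side*off*np.array([-np.sin(phi),np.cos(phi)])
def rel(xyz,yaw=None):
    s=observe();ro=s["tool_rot"];y=ro[2];R=np.array([[np.cos(y),np.sin(y),0],[np.sin(y),-np.cos(y),0],[0,0,-1]])
    d=R.T@(np.array(xyz)-s["tool_pos"])*1000
    print("mm",d.round(1),"rz deg",None if yaw is None else round(-np.degrees(yaw-y),1),"now",np.round(s["tool_pos"],4),np.round(ro,3),"t",s["time"])
E
python3 - <<'E'
from h import *
print(getattr(cell,"finger_overhang",None),[n for n in dir(cell) if n[0]!='_'])
for i in range(3): t,a,p=look()
look("side")
d=[mark_of(p,"die_centre")[0]["point"] for i in range(1)];print(d)
P=hand(-.64,.28,.0975+.025,1);print(P);rel([*P,.29],.931)
E
```

```text
0.0655 ['IKError', 'boxes_of', 'finger_overhang', 'hand_in', 'mark_of', 'observe', 'read_camera', 'trace']
t=1.000 green=-0.6303 n=2708 nose=-0.6319
t=1.100 green=-0.6301 n=2704 nose=-0.6439
t=1.200 green=-0.6303 n=2703 nose=-0.6436
t=1.300 green=-0.6179 n=1341 nose=-0.6378
[[0.5313, -0.1102, 0.0634]]
[0.63056963 0.28397145]
mm [ 679.4 -653.8    2.2] rz deg -39.8 now [ 0.1227 -0.5105  0.2922] [3.142 0.    0.236] t 1.45
```

Call:
{"api": "arm_command", "payload": {
  "hand": 0,
  "series": [
    {"x":680,"y":-654,"rz":-40},
    {"x":680,"y":-654,"rz":-40},
    {"x":680,"y":-654,"rz":-40},
    {"x":680,"y":-654,"rz":-40},
    {"x":680,"y":-654,"rz":-40},
    {"x":680,"y":-654,"rz":-40},
    {"x":680,"y":-654,"rz":-40},
    {"x":680,"y":-654,"rz":-40},
    {"x":680,"y":-654,"rz":-40},
    {"x":680,"y":-654,"rz":-40},
    {"x":680,"y":-654,"rz":-40},
    {"x":680,"y":-654,"rz":-40},
    {"x":680,"y":-654,"rz":-40},
    {"x":680,"y":-654,"rz":-40},
    {"x":680,"y":-654,"rz":-40},
    {"x":680,"y":-654,"rz":-40},
    {"x":680,"y":-654,"rz":-40},
    {"x":680,"y":-654,"rz":-40},
    {"x":680,"y":-654,"rz":-40},
    {"x":680,"y":-654,"rz":-40}
  ]
}}

```text
invalid input
```

Call:
{"api": "arm_command", "payload": {
  "hand": 0,
  "series": [
    {"x":50,"y":-48,"z":0,"rx":0,"ry":0,"rz":-4}
  ]
}}

```text
time: 1.55
tool_pos: [0.1481, -0.4713, 0.2917]
tool_rot: [3.139, 0.001, 0.302]
contact_force: [1.7, -0.2, 0.3]
opening: 0.0876
grip_force: 0.0
```

```bash
python3 - <<'E'
from h import *
rel([.6305,.284,.29],.931)
E
```

```text
mm [ 685.5 -577.4    1.7] rz deg -36.0 now [ 0.1481 -0.4713  0.2917] [3.139e+00 1.000e-03 3.020e-01] t 1.55
```

Call:
{"api": "arm_command", "payload": {
  "series": [
    {"x":685,"y":-577,"z":0,"rx":0,"ry":0,"rz":-36},
    {"x":685,"y":-577,"z":0,"rx":0,"ry":0,"rz":-36},
    {"x":685,"y":-577,"z":0,"rx":0,"ry":0,"rz":-36},
    {"x":685,"y":-577,"z":0,"rx":0,"ry":0,"rz":-36},
    {"x":685,"y":-577,"z":0,"rx":0,"ry":0,"rz":-36},
    {"x":685,"y":-577,"z":0,"rx":0,"ry":0,"rz":-36},
    {"x":685,"y":-577,"z":0,"rx":0,"ry":0,"rz":-36},
    {"x":685,"y":-577,"z":0,"rx":0,"ry":0,"rz":-36},
    {"x":685,"y":-577,"z":0,"rx":0,"ry":0,"rz":-36},
    {"x":685,"y":-577,"z":0,"rx":0,"ry":0,"rz":-36},
    {"x":685,"y":-577,"z":0,"rx":0,"ry":0,"rz":-36},
    {"x":685,"y":-577,"z":0,"rx":0,"ry":0,"rz":-36},
    {"x":685,"y":-577,"z":0,"rx":0,"ry":0,"rz":-36},
    {"x":685,"y":-577,"z":0,"rx":0,"ry":0,"rz":-36},
    {"x":685,"y":-577,"z":0,"rx":0,"ry":0,"rz":-36},
    {"x":685,"y":-577,"z":0,"rx":0,"ry":0,"rz":-36},
    {"x":685,"y":-577,"z":0,"rx":0,"ry":0,"rz":-36},
    {"x":685,"y":-577,"z":0,"rx":0,"ry":0,"rz":-36}
  ]
}}

```text
time: 3.35
tool_pos: [0.63, 0.2902, 0.2919]
tool_rot: [3.141, -0.0, 0.934]
contact_force: [0.0, -0.5, -1.1]
opening: 0.0002
grip_force: 0.0
```

Call:
{"api": "arm_command", "payload": {
  "series": [
    {"x":0,"y":0,"z":40,"rx":0,"ry":0,"rz":0},
    {"x":0,"y":0,"z":80,"rx":0,"ry":0,"rz":0},
    {"x":0,"y":0,"z":117,"rx":0,"ry":0,"rz":0},
    {"x":0,"y":0,"z":117,"rx":0,"ry":0,"rz":0}
  ]
}}

```text
time: 3.75
tool_pos: [0.6266, 0.2871, 0.1686]
tool_rot: [-3.135, 0.01, 0.934]
contact_force: [-1.2, 0.0, 0.3]
opening: 0.0003
grip_force: 0.0
```

```bash
python3 - <<'E'
from h import *
t,a,p=look();t,b,q=look("side")
for x in (p,q):
  for n in ("bar_back","bar_front"):print(n,[np.round(d["point"],3) for d in boxes_of(x,n)[:1]])
v=np.vstack([p["pixels"][120:340,180:500],q["pixels"][120:340,240:560]])
cv2.imwrite("pics/c1.png",cv2.resize(v,None,fx=1.36,fy=1.36))
s=observe();d=s["tool_pos"][:2]-C
phi=-.637;print("r,off",-d@[np.cos(phi),np.sin(phi)],d@[-np.sin(phi),np.cos(phi)],np.round(s["tool_pos"],4),s["contact_force"])
E
```

```text
t=3.750 green=-0.6087 n=2331 nose=-0.6372
t=3.850 green=-0.6186 n=1343 nose=-0.641
bar_back []
bar_front [array([0.513, 0.126, 0.138])]
bar_back []
bar_front [array([0.531, 0.107, 0.136])]
r,off 0.28259074999998063 0.1262750061548462 [0.6299 0.2881 0.1773] [ 0.971777   -0.35344472  0.39729774]
```

View pics/c1.png

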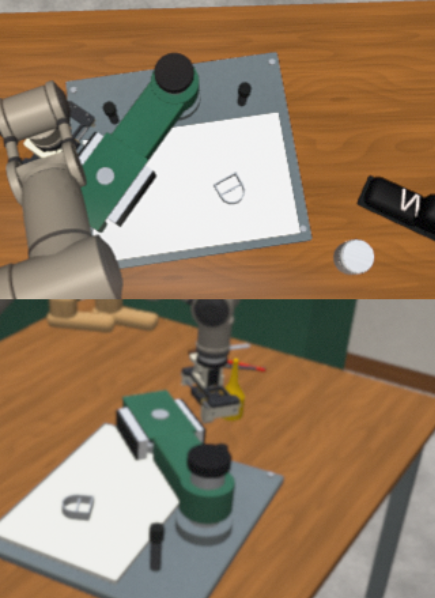

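Call:
{"api": "arm_command", "payload": {
  "series": [
    {"x":-10,"y":0,"z":2,"rx":0,"ry":0,"rz":0},
    {"x":-22,"y":0,"z":2,"rx":0,"ry":0,"rz":0},
    {"x":-30,"y":0,"z":2,"rx":0,"ry":0,"rz":0},
    {"x":-38,"y":0,"z":2,"rx":0,"ry":0,"rz":0},
    {"x":-45,"y":0,"z":2,"rx":0,"ry":0,"rz":0},
    {"x":-46,"y":0,"z":2,"rx":0,"ry":0,"rz":0},
    {"x":-46,"y":0,"z":2,"rx":0,"ry":0,"rz":0},
    {"x":-46,"y":0,"z":2,"rx":0,"ry":0,"rz":0}
  ]
}}

```text
time: 4.95
tool_pos: [0.6021, 0.2512, 0.1732]
tool_rot: [3.141, -0.0, 0.934]
contact_force: [-0.2, 0.4, -0.3]
opening: 0.0002
grip_force: 0.3
```

```bash
python3 - <<'E'
from h import *
for i in range(4): look("side")
s=observe();d=s["tool_pos"][:2]-C
phi=-.637;print("r,off",-d@[np.cos(phi),np.sin(phi)],d@[-np.sin(phi),np.cos(phi)],np.round(s["tool_pos"],4),s["contact_force"])
E
```

```text
t=4.950 green=-0.5770 n=1366 nose=-0.5973
t=5.050 green=-0.5576 n=1367 nose=-0.5751
t=5.150 green=-0.5390 n=1378 nose=-0.5637
t=5.250 green=-0.5195 n=1397 nose=-2.7062
r,off 0.28295186152650653 0.079762193267603 [0.602  0.2509 0.1731] [-0.14861138  0.77868418 -0.01750488]
```

```bash
python3 - <<'E'
from h import *
P=hand(.472,.28,.0815,-1);print(P);rel([*P,.250],2.043)
E
```

```text
[ 0.56967048 -0.18139603]
mm [-366.8  231.1  -76.9] rz deg -63.5 now [0.602  0.2509 0.1731] [3.142 0.    0.934] t 5.35
```

Call:
{"api": "arm_command", "payload": {
  "series": [
    {"x":0,"y":0,"z":-40,"rx":0,"ry":0,"rz":0},
    {"x":0,"y":0,"z":-80,"rx":0,"ry":0,"rz":0},
    {"x":-40,"y":25,"z":-80,"rx":0,"ry":0,"rz":-7},
    {"x":-80,"y":50,"z":-80,"rx":0,"ry":0,"rz":-14},
    {"x":-120,"y":75,"z":-80,"rx":0,"ry":0,"rz":-21},
    {"x":-160,"y":100,"z":-80,"rx":0,"ry":0,"rz":-28},
    {"x":-200,"y":126,"z":-80,"rx":0,"ry":0,"rz":-35},
    {"x":-240,"y":151,"z":-80,"rx":0,"ry":0,"rz":-42},
    {"x":-280,"y":176,"z":-80,"rx":0,"ry":0,"rz":-49},
    {"x":-320,"y":201,"z":-80,"rx":0,"ry":0,"rz":-56},
    {"x":-350,"y":220,"z":-80,"rx":0,"ry":0,"rz":-63.5},
    {"x":-367,"y":231,"z":-80,"rx":0,"ry":0,"rz":-63.5},
    {"x":-367,"y":231,"z":-80,"rx":0,"ry":0,"rz":-63.5}
  ]
}}

```text
time: 6.65
tool_pos: [0.569, -0.1845, 0.2531]
tool_rot: [-3.141, 0.001, 2.038]
contact_force: [0.2, 0.4, -0.5]
opening: 0.0002
grip_force: 0.0
```

```bash
python3 - <<'E'
from h import *
look("side");look("side");t,a,p=look("top")
cv2.imwrite("pics/c2.png",p["pixels"])
P=hand(.472,.28,.0815,-1);rel([*P,.175],2.043)
E
```

```text
t=6.650 green=-0.2621 n=1511 nose=-0.3016
t=6.750 green=-0.2452 n=1493 nose=-0.2864
t=6.850 green=-0.2651 n=2609 nose=-0.2647
mm [-1.1 -0.5 78.3] rz deg 0.0 now [ 0.5696 -0.1802  0.2533] [ 3.142 -0.     2.044] t 6.95
```

Call:
{"api": "arm_command", "payload": {
  "series": [
    {"x":-1,"y":0,"z":40,"rx":0,"ry":0,"rz":0},
    {"x":-1,"y":0,"z":75,"rx":0,"ry":0,"rz":0},
    {"x":-1,"y":0,"z":78,"rx":0,"ry":0,"rz":0},
    {"x":-1,"y":0,"z":78,"rx":0,"ry":0,"rz":0},
    {"x":-1,"y":0,"z":78,"rx":0,"ry":0,"rz":0}
  ]
}}

```text
time: 7.45
tool_pos: [0.5709, -0.1824, 0.1772]
tool_rot: [3.14, 0.003, 2.043]
contact_force: [-0.4, 0.4, 0.3]
opening: 0.0006
grip_force: 0.0
```

```bash
python3 - <<'E'
from h import *
for i in range(3):look("top")
look("side")
s=observe();d=s["tool_pos"][:2]-C
phi=.472;print("r,off",-d@[np.cos(phi),np.sin(phi)],d@[-np.sin(phi),np.cos(phi)],np.round(s["tool_pos"],4),s["contact_force"])
E
```

```text
t=7.450 green=-0.1599 n=2068 nose=-0.1569
t=7.550 green=-0.1432 n=2093 nose=-0.1499
t=7.650 green=-0.1264 n=2101 nose=-0.1268
t=7.750 green=-0.0593 n=1489 nose=-0.1175
r,off 0.28020745276879266 -0.08253751471349506 [ 0.57   -0.1824  0.1757] [ 0.74994116 -0.05215574  0.61752146]
```

Call:
{"api": "arm_command", "payload": {
  "series": [
    {"x":0,"y":0,"z":0,"rx":0,"ry":0,"rz":0},
    {"x":0,"y":0,"z":0,"rx":0,"ry":0,"rz":0},
    {"x":0,"y":0,"z":0,"rx":0,"ry":0,"rz":0},
    {"x":0,"y":0,"z":0,"rx":0,"ry":0,"rz":0},
    {"x":0,"y":0,"z":0,"rx":0,"ry":0,"rz":0},
    {"x":0,"y":0,"z":0,"rx":0,"ry":0,"rz":0},
    {"x":0,"y":0,"z":0,"rx":0,"ry":0,"rz":0},
    {"x":0,"y":0,"z":0,"rx":0,"ry":0,"rz":0},
    {"x":0,"y":0,"z":0,"rx":0,"ry":0,"rz":0},
    {"x":0,"y":0,"z":0,"rx":0,"ry":0,"rz":0},
    {"x":0,"y":0,"z":0,"rx":0,"ry":0,"rz":0},
    {"x":0,"y":0,"z":0,"rx":0,"ry":0,"rz":0},
    {"x":0,"y":0,"z":0,"rx":0,"ry":0,"rz":0},
    {"x":0,"y":0,"z":0,"rx":0,"ry":0,"rz":0},
    {"x":0,"y":0,"z":0,"rx":0,"ry":0,"rz":0},
    {"x":0,"y":0,"z":0,"rx":0,"ry":0,"rz":0},
    {"x":0,"y":0,"z":0,"rx":0,"ry":0,"rz":0},
    {"x":0,"y":0,"z":0,"rx":0,"ry":0,"rz":0},
    {"x":0,"y":0,"z":0,"rx":0,"ry":0,"rz":0},
    {"x":0,"y":0,"z":0,"rx":0,"ry":0,"rz":0}
  ]
}}

```text
time: 9.85
tool_pos: [0.5699, -0.1823, 0.1752]
tool_rot: [-3.142, 0.0, 2.042]
contact_force: [0.2, -0.5, -0.2]
opening: 0.0003
grip_force: 0.0
```

```bash
python3 - <<'E'
from h import *
for i in range(5):look("side")
t,a,p=look("top");cv2.imwrite("pics/c3.png",p["pixels"][120:400,180:540])
E
```

```text
t=9.850 green=0.3724 n=1207 nose=None
t=9.950 green=0.3912 n=1176 nose=None
t=10.050 green=0.4134 n=1168 nose=None
t=10.150 green=0.4334 n=1153 nose=None
t=10.250 green=0.4515 n=1151 nose=None
t=10.350 green=0.2576 n=1771 nose=0.3206
```

View pics/c3.png

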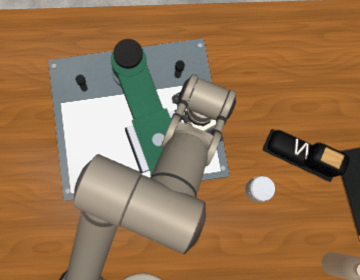

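The top view shows the boom nearly at the die. The forearm hides the nose at about (165,150), and the hand waits on the front flank at about (200,110).

```bash
cat >> h.py <<'E'
def fast(cam="side"):
    t=observe()["time"];p=read_camera(cam);h=cv2.cvtColor(p["pixels"],cv2.COLOR_BGR2HSV)
    m=cv2.inRange(h,(60,90,40),(90,255,255));ys,xs=np.nonzero(m)
    w=plane(p,np.c_[xs,ys],0.155)-C;r=np.hypot(*w.T);a=np.arctan2(-w[:,1],-w[:,0])
    k=(r>.13)&(r<.385)&(abs(a)<1.3);c=w[k].mean(0);return t,float(np.arctan2(-c[1],-c[0])),int(k.sum())
E
python3 - <<'E'
from h import *
L=[]
while 1:
    L.append(fast());A=np.array(L[-5:])
    s=np.polyfit(A[:,0]-A[0,0],A[:,1],1)[0] if len(L)>4 else 9
    if s<.11 or L[-1][0]>11.45:break
for l in L[::2]:print(np.round(l,4))
print(L[-1],s,observe()["contact_force"],observe()["time"])
E
```

```text
[1.045e+01 4.929e-01 1.146e+03]
[1.055e+01 5.147e-01 1.137e+03]
[1.065e+01 5.373e-01 1.137e+03]
[1.075e+01 5.556e-01 1.136e+03]
[1.085e+01 5.832e-01 1.150e+03]
[1.095e+01 6.029e-01 1.158e+03]
[1.105e+01 6.246e-01 1.177e+03]
[1.115e+01 6.457e-01 1.193e+03]
[1.125e+01 6.600e-01 1.193e+03]
[1.135e+01 6.730e-01 1.202e+03]
[1.145e+01 6.780e-01 1.203e+03]
(11.45, 0.6780334544173356, 1203) 0.0917240349600935 [ 1.97454613 -1.76541426 -0.27348834] 11.5
```

Call:
{"api": "arm_command", "payload": {
  "series": [
    {"x":-50,"y":0,"z":0,"rx":0,"ry":0,"rz":0},
    {"x":-60,"y":0,"z":0,"rx":0,"ry":0,"rz":0}
  ]
}}

```text
time: 11.7
tool_pos: [0.5981, -0.2389, 0.1752]
tool_rot: [3.141, 0.002, 2.041]
contact_force: [0.2, 0.1, -0.3]
opening: 0.0006
grip_force: 0.0
```

```bash
python3 - <<'E'
from h import *
L=[fast() for i in range(10)]
A=np.array(L);print(A[:,:2].round(4).tolist(),np.polyfit(A[:,0]-A[0,0],A[:,1],1)[0])
look("top")
E
```

```text
[[11.7, 0.6151], [11.75, 0.6132], [11.8, 0.6136], [11.85, 0.6132], [11.9, 0.6123], [11.95, 0.6123], [12.0, 0.612], [12.05, 0.6125], [12.1, 0.6125], [12.15, 0.6104]] -0.0068646776450530704
t=12.200 green=0.4112 n=1866 nose=None
```

Call:
{"api": "arm_command", "payload": {
  "series": [
    {"x":-5,"y":0,"z":-40,"rx":0,"ry":0,"rz":0},
    {"x":-10,"y":0,"z":-80,"rx":0,"ry":0,"rz":0},
    {"x":-15,"y":0,"z":-120,"rx":0,"ry":0,"rz":0},
    {"x":-30,"y":-40,"z":-120,"rx":0,"ry":0,"rz":0},
    {"x":-40,"y":-80,"z":-120,"rx":0,"ry":0,"rz":0},
    {"x":-60,"y":-120,"z":-120,"rx":0,"ry":0,"rz":0},
    {"x":-75,"y":-160,"z":-120,"rx":0,"ry":0,"rz":0},
    {"x":-90,"y":-200,"z":-120,"rx":0,"ry":0,"rz":0},
    {"x":-100,"y":-240,"z":-120,"rx":0,"ry":0,"rz":0},
    {"x":-110,"y":-280,"z":-120,"rx":0,"ry":0,"rz":0},
    {"x":-110,"y":-280,"z":-120,"rx":0,"ry":0,"rz":0}
  ]
}}

```text
time: 13.4
tool_pos: [0.3939, -0.464, 0.2952]
tool_rot: [-3.14, 0.0, 2.037]
contact_force: [1.1, 1.2, -1.0]
opening: 0.0005
grip_force: 0.0
```

```bash
python3 - <<'E'
from h import *
t,a,p=look("top");cv2.imwrite("pics/c4.png",p["pixels"][120:400,180:540])
for i in range(3):look("top")
L=[fast("top") for i in range(12)]
A=np.array(L);print(A.round(4)[::4].tolist(),np.polyfit(A[:,0]-A[0,0],A[:,1],1)[0])
p=read_camera("side");print([np.round(d["point"],3) for n in("head","nose","die_centre") for d in mark_of(p,n)[:1]])
E
```

```text
t=13.400 green=0.4297 n=2695 nose=0.4509
t=13.500 green=0.4292 n=2700 nose=0.4406
t=13.600 green=0.4285 n=2700 nose=0.444
t=13.700 green=0.4274 n=2701 nose=0.4375
[[13.8, 0.4266, 2696.0], [14.0, 0.4251, 2697.0], [14.2, 0.4233, 2694.0]] -0.007981370125387827
[array([ 0.443, -0.144,  0.155]), array([ 0.535, -0.107,  0.066])]
```

View pics/c4.png

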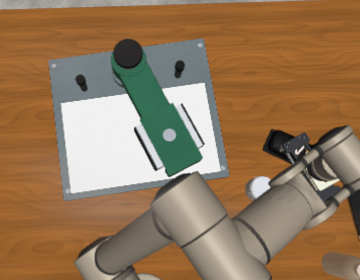

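The boom drifts back at 0.008 rad/s and is slowing, about 9 to 12 mm from the die centre. I'll wait and check again.

Call:
{"api": "arm_command", "payload": {
  "series": [
    {"x":0,"y":0,"z":0,"rx":0,"ry":0,"rz":0},
    {"x":0,"y":0,"z":0,"rx":0,"ry":0,"rz":0},
    {"x":0,"y":0,"z":0,"rx":0,"ry":0,"rz":0},
    {"x":0,"y":0,"z":0,"rx":0,"ry":0,"rz":0},
    {"x":0,"y":0,"z":0,"rx":0,"ry":0,"rz":0},
    {"x":0,"y":0,"z":0,"rx":0,"ry":0,"rz":0},
    {"x":0,"y":0,"z":0,"rx":0,"ry":0,"rz":0},
    {"x":0,"y":0,"z":0,"rx":0,"ry":0,"rz":0},
    {"x":0,"y":0,"z":0,"rx":0,"ry":0,"rz":0},
    {"x":0,"y":0,"z":0,"rx":0,"ry":0,"rz":0},
    {"x":0,"y":0,"z":0,"rx":0,"ry":0,"rz":0},
    {"x":0,"y":0,"z":0,"rx":0,"ry":0,"rz":0},
    {"x":0,"y":0,"z":0,"rx":0,"ry":0,"rz":0},
    {"x":0,"y":0,"z":0,"rx":0,"ry":0,"rz":0},
    {"x":0,"y":0,"z":0,"rx":0,"ry":0,"rz":0},
    {"x":0,"y":0,"z":0,"rx":0,"ry":0,"rz":0},
    {"x":0,"y":0,"z":0,"rx":0,"ry":0,"rz":0},
    {"x":0,"y":0,"z":0,"rx":0,"ry":0,"rz":0},
    {"x":0,"y":0,"z":0,"rx":0,"ry":0,"rz":0},
    {"x":0,"y":0,"z":0,"rx":0,"ry":0,"rz":0}
  ]
}}

```text
time: 16.6
tool_pos: [0.3976, -0.4609, 0.2953]
tool_rot: [-3.142, 0.0, 2.042]
contact_force: [-0.1, -0.3, -0.4]
opening: 0.0003
grip_force: 0.0
```

```bash
python3 - <<'E'
from h import *
for i in range(4):look("top")
L=[fast("top") for i in range(40)]
A=np.array(L);print(A.round(4)[::8].tolist(),np.polyfit(A[20:,0]-A[0,0],A[20:,1],1)[0])
for c in("side","top"):
  p=read_camera(c);print([(n,np.round(d["point"],3)) for n in("head","nose","die_centre","tin","shoe","glue") for d in mark_of(p,n)[:1]])
E
```

```text
t=16.600 green=0.4104 n=2696 nose=0.4271
t=16.700 green=0.4101 n=2692 nose=0.4219
t=16.800 green=0.4093 n=2700 nose=0.4177
t=16.900 green=0.4089 n=2696 nose=0.4176
[[17.0, 0.4089, 2691.0], [17.4, 0.4077, 2701.0], [17.8, 0.4076, 2697.0], [18.2, 0.4071, 2697.0], [18.6, 0.4067, 2696.0]] -0.000651362511881244
[('nose', array([ 0.441, -0.137,  0.153])), ('die_centre', array([ 0.532, -0.106,  0.064])), ('tin', array([ 0.359, -0.396, -0.001])), ('shoe', array([ 0.478, -0.551,  0.   ])), ('glue', array([0.578, 0.518, 0.001]))]
[('nose', array([ 0.436, -0.137,  0.154])), ('tin', array([ 0.363, -0.396,  0.002])), ('shoe', array([ 0.474, -0.55 ,  0.001])), ('glue', array([0.576, 0.52 , 0.006]))]
```

The boom is at rest at about 0.42 rad with the die at about 0.47, so the head is about 14 mm off centre. It has stood untouched for 7 s, and the bystanders have not moved.

```bash
python3 -c "
from cell import *
print(hand_in())"
```

```text
the job is handed in; nothing more can be done
None
```

The boom is at rest with its head about 14 mm from the die centre, inside the 30 mm limit; it stood untouched for 7 s, its fastest measured swing was about 0.19 rad/s, the bystanders stayed put, and the job is handed in (no verdict was returned).

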